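# Slide the orange sample plate under the sensor bridge

### The arm

A 6-joint arm with a two-finger parallel gripper is mounted at the origin on the work surface. World frame = base frame: x ahead of the robot, y to its left, z up, the work surface at z = 0. Lengths are in m, angles in rad, forces in N, time in s.
With the tool pointing down it reaches from about 0.375 to 0.925 m from the base axis. Payload 5.7 kg.
Tool frame: the origin (TCP) lies between the finger pads; the fingertips stand 11 mm ahead of it and the grasp point (between the pads) lies 8 mm behind it; z points along the fingers, y is the line along which they close (so a half turn about z gives the same grasp; the last joint's range is limited). The gripper opens to 88 mm and grips with 3 to 60 N. Pads are 20 mm wide; open, the fingers measure 115 mm over their backs; the gripper's body (75 mm by 178 mm) begins 61 mm behind the grasp point.
Start: joints at [-1.251, 0.359, 1.51, -0, 1.272, -0.115], TCP at [0.253, -0.544, 0.234] pointing down, gripper open.
Joint ranges: [-2.97, 2.97], [-1.01, 2.36], [0.21, 2.38], [-0.96, 4.11], [0.2, 2.71], [-2.98, 2.98]. Speed limits (rad/s): [2.39, 2.39, 3.14, 3.14, 3.14, 3.14].

### API

Orientations are given as [roll, pitch, yaw] about the fixed x, y, z axes, in that order (R = Rz(yaw) Ry(pitch) Rx(roll)).
In Python, from bench import env gives the robot as it stands.
- The arm moves only by the tool play_rows, never from a script. Its argument "rows" is a list that holds one entry, the list of rows, each a list of 7 numbers: the shift along the tool's x, y, z in mm, then the turn, a rotation vector about the tool's x, y, z in degrees, then the closure, from 0 (fully open) to 1 (shut). A call has 1 to 20 rows; each row is the pose to reach, as a shift and turn from the pose commanded when the call began, along the tool's axes at that moment; what a row does not reach only later rows make up. A row lasts 1/12 s, in which the tool goes at most 41.7 mm and 7.16 degrees, less where a joint would pass 70% of its speed; a pose out of reach is approached as far as the arm can. A call with a gripper value outside its range is refused whole. The fingers move at their own pace and stop on an object; the grip force is fixed at half the most. Time passes only in rows, so rows that repeat a pose let the fingers close. It gives the time, the measured TCP pose, the force, the opening and the grip force at its end, in the units of the state.
- env.sense(): the state, without advancing time (a new reading comes with each control period).
- env.capture(name): name is "scene" or "side" or "wrist"; returns a dict with "pixels" (420x560x3 uint8, red, green, blue), "intrinsics" (3x3 intrinsics, pixels), "k1" (the pictures are not rectified: a ray, as slopes to the right and down, at radius r is drawn at 1 + k1 r^2 times it, then the intrinsics apply), "pose" (4x4, takes a point from camera to world coordinates). Camera axes: x right, y down, z forward; pixel columns grow to the right and rows downward; lengths in m; the calibration is good to about 2 mm. A picture is of the moment at which its call begins. There is no depth.
- env.close_job(): hands the job in; it is judged then, once.
The state is a dict: "time_s": time; "joint_pos": joint angles; "joint_vel": joint speeds; "effort": joint torques, N m; "tcp_pos": TCP position; "eef_rot": TCP orientation; "force": force on the tool from outside, world axes, zero at the start; "torque": the same for the moment, N m; "gripper_width": opening from 0.0 (shut) to 1.0 (fully open); "gripper_force": force on a finger pad.
Only numpy, scipy, OpenCV 4.12 (cv2) and the standard library are available. Lean on these libraries where they do the work, as an engineer would, in place of code of your own. Each camera call takes 0.05 s, during which the arm holds its last target. There are 200 camera calls.

### The job

Push the orange sample plate along the tabletop, with the fingers only, in through the open mouth of the low plywood sensor bridge until it is fully home against the red stop bar, then take the hand clear. Keep the plate flat on the table all the way: do not pick it up, carry it or tip it. Do not knock the bridge with the hand, and leave the blue plate, the screwdriver and the glue bottle where they are.

Things in the scene. Friction and masses are not known exactly. Their poses are not given: they have to be found in the camera images.
- plate: the loose plate to push: flat black plastic slab, 120 mm long (its x) by 90 mm wide (y), 16 mm thick, edges rounded 2 mm, with an orange panel 2 mm high on top: 18 mm in all; 0.18 to 0.35 kg. Origin: centre of the underside, z up; both ends alike. Starts on the table before the bridge's mouth, up to 30 mm off its line and 20 degrees askew
- bridge: the sensor bridge, fixed. Origin: on the table below the deck's middle; its x points the way the plate goes in (roughly world -y), z up. Plywood deck 70 mm long (x -35 to +35 mm), 116 mm wide, underside 22 mm and top 28 mm above the table; a black sensor head on it reaches 45 mm. The plate, when home, has its middle at this origin; 25 mm of it shows before the deck
- mouth (a point): middle of the bridge's open mouth, at table height, at x = -35 mm of the bridge; two plywood cheeks 6 mm thick and 70 mm long carry the deck, 104 mm clear between them (y -52 to +52 mm)
- stop (a point): on the table, middle of the near face of the red stop bar, at x = +60 mm of the bridge; the bar is fixed, 14 mm high, 116 mm wide, and joined to the cheeks by rails 12 mm high. The plate's leading end rests against this face when home
- blue_plate: a second plate of the same shape with a blue panel, to be left alone; origin: centre of the underside
- screwdriver: a loose screwdriver with a yellow handle, 170 mm long, lying along its x axis, to be left alone
- glue: a small white glue bottle with a red cap, 40 mm across and 100 mm high, standing, to be left alone; origin: centre of the underside
Not all that is in view belongs to the job. Leave any yellow look-alike of the plate alone.

How it is judged:
At the end, for the whole second after the job is handed in: The orange plate lies flat and still on the table under the bridge, its leading end within 5 mm of the stop bar, between the cheeks and straight within about 6 degrees; the hand is off everything (x of plate in the frame of bridge between -0.005 and 0.005 m and y of plate in the frame of bridge between -0.009 and 0.009 m and angle between the x axis of plate and the x axis of bridge, either way round below 0.1 rad and angle between plate's own z axis and vertical below 0.04 rad and height (world z) of plate below 0.003 m and linear speed of plate below 0.01 m/s); the robot touches nothing.
It fails at once if the orange plate is lifted more than 8 mm off the table (height (world z) of plate above 0.008 m).
It fails at once if the orange plate is tipped more than about 6 degrees (angle between plate's own z axis and vertical above 0.1 rad).
It fails at once if the hand or arm knocks the bridge with more than 15 N (contact force between any of the fingers, the arm and bridge above 15 N).
It fails at once if the blue plate, the screwdriver or the glue bottle is moved more than 20 mm (distance of any of blue_plate, screwdriver, glue from where it was at the start of the episode above 0.02 m).
It also fails if it takes over 64 s, if anything falls off the work surface, if the arm or the gripper's body presses on something with over 40 N, if the wrist force passes 120 N, or if a joint passes its speed limit or range.

## Working session

There is one attempt and no reset: what is moved stays moved. The work goes in short steps, Python scripts to look and compute and a tool call to move; the robot and the scene stay as the last step left them, time stands still between calls to the robot, and variables do not carry over. Pictures are saved under pics/ and viewed, at most 10 in all, crops included, and the job is handed in when it is done.

Besides the shell and the picture viewer there is one more tool, called after "Call:" as name(argument=value, ...) on one line, values as JSON. play_rows: Moves the arm, as the interface text tells. Its arguments: {"type":"object","properties":{"rows":{"type":"array","items":{"type":"array","items":{"type":"array","items":{"type":"number"}}}}},"required":["rows"]}

```bash
ls; mkdir -p pics; cat > h.py <<'E'
import numpy as np, cv2
from bench import env
def cap(n,f):
    c=env.capture(n); cv2.imwrite(f'pics/{f}.png',cv2.cvtColor(np.asarray(c['pixels']),cv2.COLOR_RGB2BGR))
    np.savez(f'pics/{f}.npz',K=c['intrinsics'],k1=c['k1'],P=c['pose']); return c
def w(f,pts,z):
    d=np.load(f'pics/{f}.npz');K,k1,P=d['K'],float(d['k1']),d['P']
    u=cv2.undistortPoints(np.array(pts,float).reshape(-1,1,2),K,np.array([k1,0,0,0.]))[:,0]
    r=np.c_[u,np.ones(len(u))]@P[:3,:3].T; o=P[:3,3]
    z=np.broadcast_to(z,len(u)); return o+r*((z-o[2])/r[:,2])[:,None]
def px(f,X):
    d=np.load(f'pics/{f}.npz');P=np.linalg.inv(d['P'])
    return cv2.projectPoints(np.array(X,float),cv2.Rodrigues(P[:3,:3])[0],P[:3,3],d['K'],np.array([float(d['k1']),0,0,0]))[0][:,0]
E
python3 - <<'E'
from h import *
for n in ['scene','side']:
    c=cap(n,n+'0'); print(c['pose'].round(3).tolist())
a=[cv2.imread(f'pics/{n}0.png') for n in('scene','side')]
print(env.sense())
E
```

```text
pics
[[-0.214, 0.787, -0.578, 1.372], [0.977, 0.17, -0.13, 0.24], [-0.004, -0.593, -0.805, 1.252], [0.0, 0.0, 0.0, 1.0]]
[[-0.882, -0.325, 0.342, 0.109], [-0.472, 0.624, -0.623, 0.786], [-0.011, -0.71, -0.704, 0.879], [0.0, 0.0, 0.0, 1.0]]
{'time_s': 0.1, 'joint_pos': array([-1.25109027e+00,  3.59432270e-01,  1.51130232e+00,  9.05248402e-06,
        1.27249224e+00, -1.15082343e-01]), 'joint_vel': array([ 0.0008356 , -0.00034999, -0.00256462,  0.00142174, -0.00188607,
        0.00174817]), 'effort': array([-9.45485158e-05, -5.16357315e+01, -2.71407706e+01,  6.76021446e-02,
        2.75394920e-02, -2.17355478e-05]), 'tcp_pos': array([ 0.25254981, -0.54360847,  0.23290238]), 'eef_rot': array([-3.13997028e+00, -1.96240599e-04,  4.34785570e-01]), 'force': array([-0.55866769, -0.38216727,  0.35551131]), 'torque': array([ 0.00572495, -0.00717374,  0.04667827]), 'gripper_force': 0.0, 'gripper_width': 0.9976787136310454}
```

View pics/scene0.png

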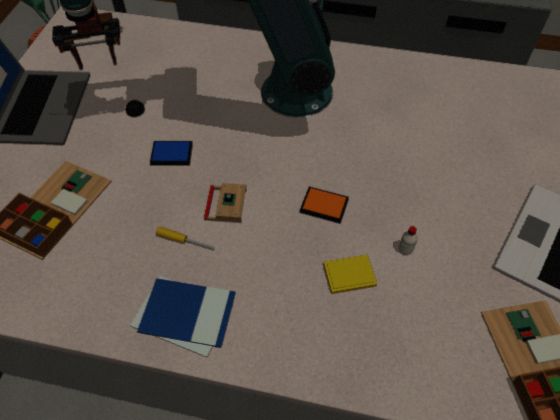

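View pics/side0.png

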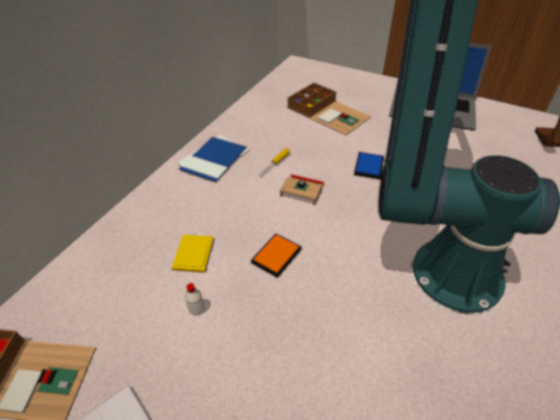

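The scene view shows the orange plate at about (325,204), the bridge at (230,202) with its red bar on the left at (211,203), and the glue at (408,240). I'll enlarge the work area to read corners.

```bash
python3 - <<'E'
from h import *
a=cv2.imread('pics/scene0.png')[160:250,195:355]
cv2.imwrite('pics/c1.png',cv2.resize(a,None,fx=5,fy=5,interpolation=cv2.INTER_CUBIC))
E
```

```text
(no output)
```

View pics/c1.png

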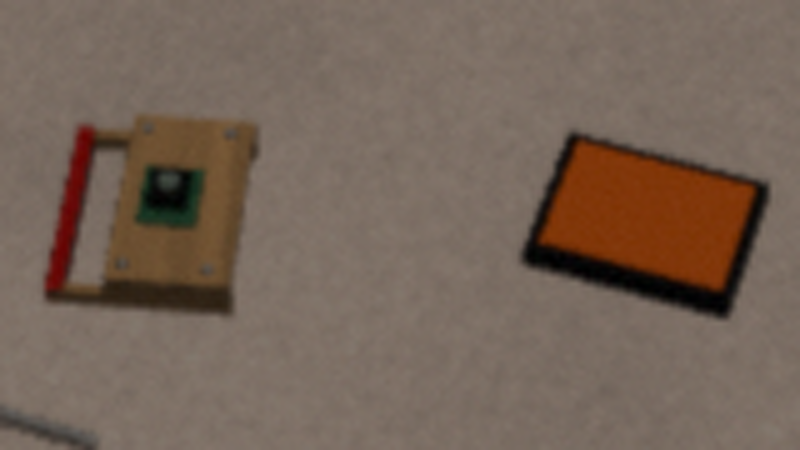

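The crop shows the deck corners near (137,115), (257,125), (232,287), (105,280) and the orange panel corners near (577,137), (757,186), (722,293), (538,247).

```bash
python3 - <<'E'
from h import *
o=lambda p:(np.array(p,float)+.5)/5-.5+[195,160]
D=w('scene0',o([(137,115),(257,125),(232,287),(105,280)]),.028)
T=w('scene0',o([(577,137),(757,186),(722,293),(538,247)]),.018)
S=w('scene0',o([(95,127),(65,292)]),.014)
print(D.round(4),T.round(4),S.round(4),sep='\n')
for n,X in(('br',D),('pl',T)):
    c=X.mean(0); d=(X[0]+X[3]-X[1]-X[2])/2; e=(X[0]+X[1]-X[2]-X[3])/2
    print(n,c.round(4),np.linalg.norm(d[:2]),np.linalg.norm(e[:2]),np.degrees(np.arctan2(d[1],d[0])),np.degrees(np.arctan2(-e[1],-e[0])))
print(w('scene0',[(408,250),(212,248),(157,232),(350,273)],0))
E
```

```text
[[ 0.4547 -0.129   0.028 ]
 [ 0.4472 -0.0595  0.028 ]
 [ 0.5602 -0.0449  0.028 ]
 [ 0.5704 -0.1145  0.028 ]]
[[0.4092 0.1209 0.018 ]
 [0.4225 0.2273 0.018 ]
 [0.5001 0.2188 0.018 ]
 [0.4908 0.1135 0.018 ]]
[[ 0.4579 -0.1546  0.014 ]
 [ 0.5738 -0.138   0.014 ]]
br [ 0.5081 -0.087   0.028 ] 0.07009903343497427 0.11526122800485468 -82.73605782459782 7.253467244909428
pl [0.4557 0.1701 0.018 ] 0.10649703972015344 0.08004180614911377 -96.07781294251085 -5.671903547278522
[[ 0.55133026  0.41509387  0.        ]
 [ 0.65700803 -0.10218599  0.        ]
 [ 0.63937899 -0.26514458  0.        ]
 [ 0.65414319  0.27241781  0.        ]]
```

```bash
cat >> h.py <<'E'
B=np.array([.508,-.087]); TH=np.radians(-82.7)
def b2w(x,y): c,s=np.cos(TH),np.sin(TH); return B+np.array([c*x-s*y,s*x+c*y])
def w2b(p): c,s=np.cos(TH),np.sin(TH); d=np.array(p)[:2]-B; return np.array([c*d[0]+s*d[1],-s*d[0]+c*d[1]])
def go(targets,yaw=97.3):
    from scipy.spatial.transform import Rotation as R
    s=env.sense(); R0=R.from_euler('xyz',s['eef_rot'])
    for x,y,z in targets:
        d=R0.inv().apply(np.array([x,y,z])-s['tcp_pos'])*1e3
        r=(R0.inv()*R.from_euler('xyz',[180,0,yaw],degrees=True)).as_rotvec(degrees=True)
        print(d.round(1),r.round(1))
E
python3 - <<'E'
from h import *
go([(.45,-.2,.2),(*b2w(-261,-100),.2)])
E
```

```text
[ 323.8 -228.4   33.3] [ -0.1  -0.1 -72.4]
[ -15921.1 -279329.1     483. ] [ -0.1  -0.1 -72.4]
```

Call:
play_rows(rows=[[[324,-228,33,0,0,-72.4,1],[324,-228,33,0,0,-72.4,1],[324,-228,33,0,0,-72.4,1],[324,-228,33,0,0,-72.4,1],[324,-228,33,0,0,-72.4,1],[324,-228,33,0,0,-72.4,1],[324,-228,33,0,0,-72.4,1],[324,-228,33,0,0,-72.4,1],[324,-228,33,0,0,-72.4,1],[324,-228,33,0,0,-72.4,1],[407,-585,33,0,0,-72.4,1],[407,-585,33,0,0,-72.4,1],[407,-585,33,0,0,-72.4,1],[407,-585,33,0,0,-72.4,1],[407,-585,33,0,0,-72.4,1],[407,-585,33,0,0,-72.4,1],[407,-585,33,0,0,-72.4,1],[407,-585,33,0,0,-72.4,1],[407,-585,33,0,0,-72.4,1],[407,-585,33,0,0,-72.4,1]]])

```text
time_s: 1.77
tcp_pos: [0.3735, 0.1626, 0.2006]
eef_rot: [-3.141, -0.002, 1.704]
force: [0.2, -0.7, 0.8]
gripper_width: 0.006
gripper_force: 0.0
```

```bash
python3 - <<'E'
from h import *
c=cap('wrist','w1'); s=env.sense(); print(s['tcp_pos'],s['eef_rot'],w2b(s['tcp_pos']))
go([(*b2w(-.261,-.1),.017),(*b2w(-.261,-.0585),.017)])
E
```

```text
[0.3742333  0.16028657 0.20054577] [-3.14108274e+00 -5.04578504e-04  1.70418748e+00] [-0.26227918 -0.10126108]
[ -1.4   1.3 183.5] [-0.  -0.   0.3]
[ -1.6  42.8 183.5] [-0.  -0.   0.3]
```

View pics/w1.png

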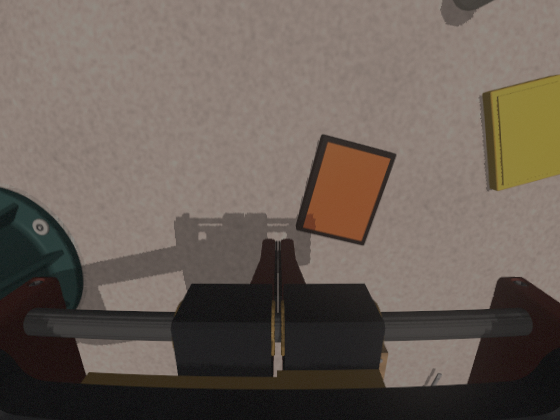

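The wrist view shows the plate at about (347,190) to the right of the closed fingers, its long side leaning as measured. I'll descend beside it, then push sideways.

Call:
play_rows(rows=[[[-1,0,40,0,0,0.3,1],[-1,0,80,0,0,0.3,1],[-1,0,120,0,0,0.3,1],[-1,0,150,0,0,0.3,1],[-1,0,175,0,0,0.3,1],[-1,0,183,0,0,0.3,1],[-1,0,183,0,0,0.3,1],[-1,8,183,0,0,0.3,1],[-1,14,183,0,0,0.3,1],[-1,18,183,0,0,0.3,1],[-1,21,183,0,0,0.3,1],[-1,24,183,0,0,0.3,1],[-1,27,183,0,0,0.3,1],[-1,30,183,0,0,0.3,1],[-1,32,183,0,0,0.3,1],[-1,32,183,0,0,0.3,1]]])

```text
time_s: 3.15
tcp_pos: [0.4079, 0.1611, 0.0178]
eef_rot: [3.141, -0.0, 1.693]
force: [-0.4, -0.3, 0.7]
gripper_width: 0.004
gripper_force: 0.2
```

```bash
cat >> h.py <<'E'
def plate(f):
    """orange panel pose in bridge frame (mm, deg) from scene/side picture"""
    c=cap(f.rstrip('0123456789'),f); hsv=cv2.cvtColor(np.asarray(c['pixels']),cv2.COLOR_RGB2HSV)
    m=cv2.inRange(hsv,(4,180,80),(16,255,255))
    n,l,st,_=cv2.connectedComponentsWithStats(m); i=1+np.argmax(st[1:,4])
    ct=cv2.findContours((l==i).astype(np.uint8),0,cv2.CHAIN_APPROX_NONE)[0][0][:,0].astype(float)
    X=w(f,ct,.018); Y=np.array([w2b(p) for p in X])*1e3
    (cx,cy),(a,b),t=cv2.minAreaRect(Y.astype(np.float32)); t=t-90 if a<b else t
    print(f,'centre',round(cx,1),round(cy,1),'size',round(max(a,b)),round(min(a,b)),'ang',round((t+90)%180-90,1))
E
python3 - <<'E'
from h import *
plate('scene2');plate('side2'); s=env.sense(); print(w2b(s['tcp_pos']),s['tcp_pos'][2],s['force'])
E
```

```text
scene2 centre -263.0 -8.4 size 106 76 ang -11.0
side2 centre 1580.8 -831.9 size 1555 166 ang -6.3
[-0.25881825 -0.06783224] 0.017723849983149693 [-0.40968564 -0.46435504  0.51948223]
```

Call:
play_rows(rows=[[[0,-10,0,0,0,0,1],[0,-20,0,0,0,0,1],[-14,-20,0,0,0,0,1],[-27,-20,0,0,0,0,1],[-27,-20,0,0,0,0,1],[-27,-14,0,0,0,0,1],[-27,-10,0,0,0,0,1],[-27,-7,0,0,0,0,1],[-27,-4,0,0,0,0,1],[-27,-1,0,0,0,0,1],[-27,2,0,0,0,0,1],[-27,4,0,0,0,0,1],[-27,6,0,0,0,0,1],[-27,6,0,0,0,0,1]]])

```text
time_s: 4.42
tcp_pos: [0.4171, 0.135, 0.0177]
eef_rot: [3.141, -0.0, 1.693]
force: [-0.8, 0.0, -0.2]
gripper_width: 0.008
gripper_force: 0.1
```

```bash
python3 - <<'E'
from h import *
plate('scene3'); s=env.sense(); print(w2b(s['tcp_pos']),s['tcp_pos'][2],s['force'])
a=cv2.imread('pics/scene3.png')[140:260,195:355]
cv2.imwrite('pics/c3.png',cv2.resize(a,None,fx=5,fy=5,interpolation=cv2.INTER_CUBIC))
E
```

```text
scene3 centre -266.6 -0.6 size 105 76 ang -6.1
[-0.23177061 -0.06200713] 0.01770913192317863 [ 0.37155499  0.56826096 -0.13889462]
```

View pics/c3.png

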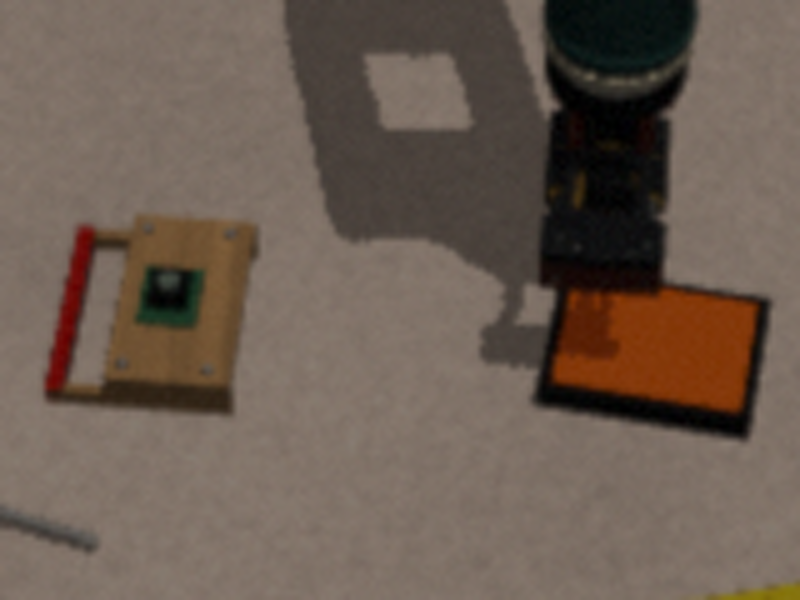

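The hand hides the plate's near edge, so I take its centre as y ≈ -2 mm with -6° of skew. Next I go round behind it with the fingers half open.

Call:
play_rows(rows=[[[0,-12,0,0,0,0,1],[0,-15,-30,0,0,0,1],[0,-15,-70,0,0,0,0.6],[35,0,-70,0,0,0,0.5],[70,25,-70,0,0,0,0.5],[100,50,-70,0,0,0,0.5],[133,61,-70,0,0,0,0.5],[133,61,-70,0,0,0,0.5],[133,61,-70,0,0,0,0.5],[133,61,-40,0,0,0,0.5],[133,61,-15,0,0,0,0.5],[133,61,0,0,0,0,0.5],[133,61,0,0,0,0,0.5],[133,61,0,0,0,0,0.5]]])

```text
time_s: 5.63
tcp_pos: [0.4593, 0.2727, 0.0171]
eef_rot: [-3.138, 0.001, 1.692]
force: [-0.1, 0.9, 0.0]
gripper_width: 0.5
gripper_force: 0.0
```

```bash
python3 - <<'E'
from h import *
plate('scene4'); s=env.sense(); print(w2b(s['tcp_pos']),s['tcp_pos'][2],s['force'],s['gripper_width'],np.degrees(s['eef_rot'][2]))
E
```

```text
scene4 centre -265.5 -0.0 size 104 75 ang -6.7
[-0.36347789 -0.00145711] 0.01798797772536151 [-0.17180376  0.74043267  1.30076813] 0.49862642274391666 96.96615027052238
```

Call:
play_rows(rows=[[[-10,0,0,0,0,0,0.5],[-18,0,0,0,0,0,0.5],[-24,0,0,0,0,0,0.5],[-29,0,0,0,0,0,0.5],[-34,0,0,0,0,0,0.5],[-40,0,0,0,0,0,0.5],[-46,0,0,0,0,0,0.5],[-52,0,0,0,0,0,0.5],[-58,0,0,0,0,0,0.5],[-64,0,0,0,0,0,0.5],[-70,0,0,0,0,0,0.5],[-76,0,0,0,0,0,0.5],[-82,0,0,0,0,0,0.5],[-88,0,0,0,0,0,0.5],[-94,0,0,0,0,0,0.5],[-100,0,0,0,0,0,0.5],[-105,0,0,0,0,0,0.5],[-109,0,0,0,0,0,0.5],[-112,0,0,0,0,0,0.5],[-112,0,0,0,0,0,0.5]]])

```text
time_s: 7.35
tcp_pos: [0.4745, 0.1625, 0.0176]
eef_rot: [-3.141, 0.0, 1.693]
force: [-0.3, -0.6, -0.1]
gripper_width: 0.508
gripper_force: 0.0
```

```bash
python3 - <<'E'
from h import *
plate('scene5'); s=env.sense(); print(w2b(s['tcp_pos']),s['tcp_pos'][2],s['force'],s['gripper_width'],np.degrees(s['eef_rot'][2]))
a=cv2.imread('pics/scene5.png')[140:260,195:355]
cv2.imwrite('pics/c5.png',cv2.resize(a,None,fx=5,fy=5,interpolation=cv2.INTER_CUBIC))
E
```

```text
scene5 centre -180.7 5.1 size 105 74 ang -0.2
[-0.25195743 -0.00158811] 0.01760078394980332 [0.46750511 0.38634239 0.20139901] 0.5029851385075924 96.99608651840613
```

View pics/c5.png

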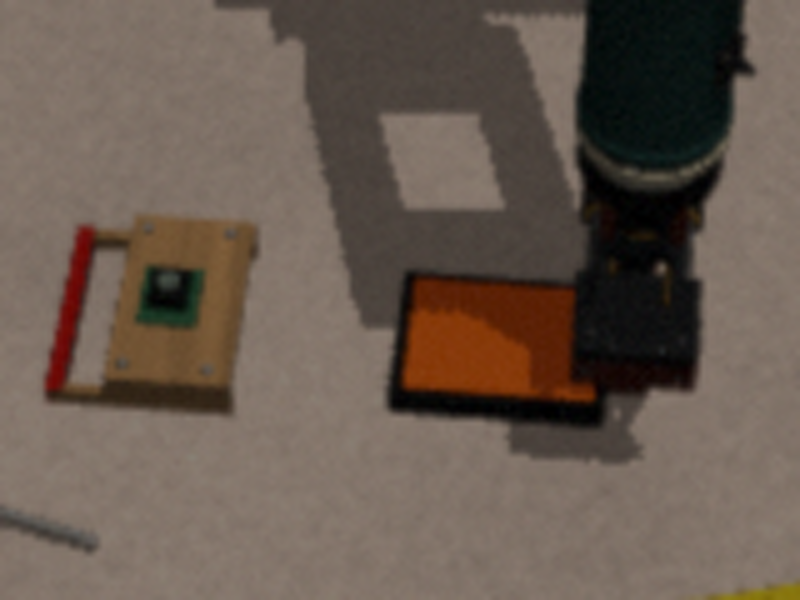

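The plate is now square to the bridge: panel front corners at (414,280) and (403,388) in the crop, deck front corners at (257,225) and (232,387). Next I check the lateral offset.

```bash
python3 - <<'E'
from h import *
o=lambda p:(np.array(p,float)+.5)/5-.5+[195,140]
for z,pts in((.018,[(414,279),(403,389)]),(.016,[(408,270),(391,398)]),(.028,[(257,225),(232,387),(137,215),(105,380)])):
    print(np.array([w2b(p) for p in w('scene5',o(pts),z)]).round(4)*1e3)
E
```

```text
[[-127.6  -33.3]
 [-128.3   43.5]]
[[-123.5  -40.9]
 [-122.1   48.7]]
[[-35.  -56.8]
 [-35.2  57.1]
 [ 34.9 -58.2]
 [ 35.2  58.4]]
```

Call:
play_rows(rows=[[[-3,0,0,0,0,0,0.5],[-7,-0.3,0,0,0,0,0.5],[-12,-0.7,0,0,0,0,0.5],[-17,-1,0,0,0,0,0.5],[-22,-1.4,0,0,0,0,0.5],[-27,-1.8,0,0,0,0,0.5],[-32,-2.2,0,0,0,0,0.5],[-37,-2.6,0,0,0,0,0.5],[-42,-3,0,0,0,0,0.5],[-47,-3.4,0,0,0,0,0.5],[-52,-3.8,0,0,0,0,0.5],[-57,-4.2,0,0,0,0,0.5],[-62,-4.5,0,0,0,0,0.5],[-67,-4.8,0,0,0,0,0.5],[-71,-5,0,0,0,0,0.5],[-74,-5,0,0,0,0,0.5],[-74,-5,0,0,0,0,0.5]]])

```text
time_s: 8.82
tcp_pos: [0.4788, 0.0885, 0.0177]
eef_rot: [3.141, 0.0, 1.693]
force: [0.3, -0.1, -0.0]
gripper_width: 0.502
gripper_force: 0.0
```

```bash
python3 - <<'E'
from h import *
plate('scene6'); s=env.sense(); print(w2b(s['tcp_pos']),s['tcp_pos'][2],s['force'],s['gripper_width'],np.degrees(s['eef_rot'][2]))
a=cv2.imread('pics/scene6.png')[160:240,195:335]
cv2.imwrite('pics/c6.png',cv2.resize(a,None,fx=5,fy=5,interpolation=cv2.INTER_CUBIC))
E
```

```text
scene6 centre -106.2 -0.0 size 103 74 ang -0.2
[-0.17806681 -0.00672796] 0.017715451211735393 [-0.19056507  0.53021719  0.4137332 ] 0.5019654017704815 96.98798850064368
```

View pics/c6.png

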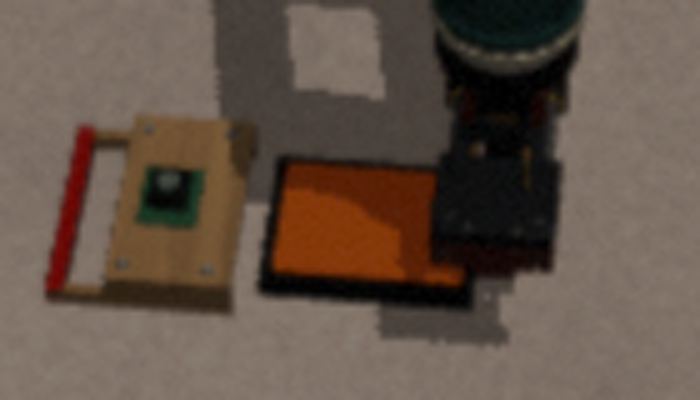

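The plate followed and is centred (y ≈ 0), just before the mouth with its front edge at about (275,160)–(262,290) in the crop. I'll push straight on.

Call:
play_rows(rows=[[[-4,0,0,0,0,0,0.5],[-9,0,0,0,0,0,0.5],[-14,0,0,0,0,0,0.5],[-19,0,0,0,0,0,0.5],[-24,0,0,0,0,0,0.5],[-29,0,0,0,0,0,0.5],[-34,0,0,0,0,0,0.5],[-39,0,0,0,0,0,0.5],[-44,0,0,0,0,0,0.5],[-50,0,0,0,0,0,0.5],[-56,0,0,0,0,0,0.5],[-62,0,0,0,0,0,0.5],[-68,0,0,0,0,0,0.5],[-74,0,0,0,0,0,0.5],[-80,0,0,0,0,0,0.5],[-86,0,0,0,0,0,0.5],[-91,0,0,0,0,0,0.5],[-96,0,0,0,0,0,0.5],[-99,0,0,0,0,0,0.5],[-99,0,0,0,0,0,0.5]]])

```text
time_s: 10.53
tcp_pos: [0.4909, -0.0099, 0.0176]
eef_rot: [3.141, 0.0, 1.693]
force: [-0.6, -0.5, 0.1]
gripper_width: 0.497
gripper_force: 0.0
```

Call:
play_rows(rows=[[[-2,0,0,0,0,0,0.5],[-4,0,0,0,0,0,0.5],[-5,0,0,0,0,0,0.5],[-6,0,0,0,0,0,0.5]]])

```text
time_s: 10.87
tcp_pos: [0.4913, -0.015, 0.0176]
eef_rot: [-3.141, -0.0, 1.693]
force: [-0.9, 1.1, -0.9]
gripper_width: 0.5
gripper_force: 0.6
```

Call:
play_rows(rows=[[[-1,0,0,0,0,0,0.5],[-1.5,0,0,0,0,0,0.5],[-2,0,0,0,0,0,0.5]]])

```text
time_s: 11.12
tcp_pos: [0.4916, -0.0171, 0.0176]
eef_rot: [-3.141, -0.0, 1.693]
force: [-0.6, 0.4, -0.5]
gripper_width: 0.5
gripper_force: 0.5
```

Call:
play_rows(rows=[[[-0.7,0,0,0,0,0,0.5],[-1.4,0,0,0,0,0,0.5],[-2,0,0,0,0,0,0.5]]])

```text
time_s: 11.37
tcp_pos: [0.4919, -0.0191, 0.0176]
eef_rot: [-3.141, -0.0, 1.693]
force: [0.0, -0.1, -1.0]
gripper_width: 0.502
gripper_force: 0.4
```

Call:
play_rows(rows=[[[-0.5,0,0,0,0,0,0.5],[-1,0,0,0,0,0,0.5],[-1,0,0,0,0,0,0.5]]])

```text
time_s: 11.62
tcp_pos: [0.4917, -0.0196, 0.0177]
eef_rot: [-3.141, -0.001, 1.693]
force: [-0.2, 4.3, 0.8]
gripper_width: 0.497
gripper_force: 2.2
```

```bash
python3 - <<'E'
from h import *
s=env.sense(); print(w2b(s['tcp_pos']),s['force'])
cap('scene','scene7')
a=cv2.imread('pics/scene7.png')[160:240,185:325]
cv2.imwrite('pics/c7.png',cv2.resize(a,None,fx=5,fy=5,interpolation=cv2.INTER_CUBIC))
E
```

```text
[-0.06890354 -0.00757842] [-0.21224945  4.28979414  0.78432546]
```

View pics/c7.png

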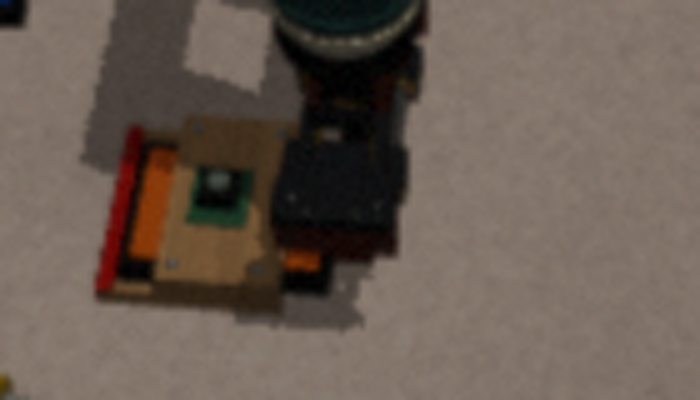

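The picture shows the plate's leading end against the red bar at about (130,210), and the push force jumped to 4.3 N, so it is home. I'll back off along the table, then lift.

Call:
play_rows(rows=[[[4,0,0,0,0,0,0.5],[12,0,0,0,0,0,0.5],[25,0,0,0,0,0,0.5],[45,0,0,0,0,0,0.5],[60,0,-15,0,0,0,0.5],[75,0,-50,0,0,0,0.5],[90,0,-90,0,0,0,0.5],[120,0,-120,0,0,0,0.5],[150,0,-150,0,0,0,0.5],[150,0,-150,0,0,0,0.5],[150,0,-150,0,0,0,0.5],[150,0,-150,0,0,0,0.5]]])

```text
time_s: 12.67
tcp_pos: [0.4733, 0.1287, 0.1672]
eef_rot: [-3.141, 0.001, 1.695]
force: [-0.5, -0.7, 0.1]
gripper_width: 0.497
gripper_force: 0.0
```

```bash
python3 - <<'E'
from h import *
cap('scene','scene8')
a=cv2.imread('pics/scene8.png')[160:240,185:325]
cv2.imwrite('pics/c8.png',cv2.resize(a,None,fx=5,fy=5,interpolation=cv2.INTER_CUBIC))
E
```

```text
(no output)
```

View pics/c8.png

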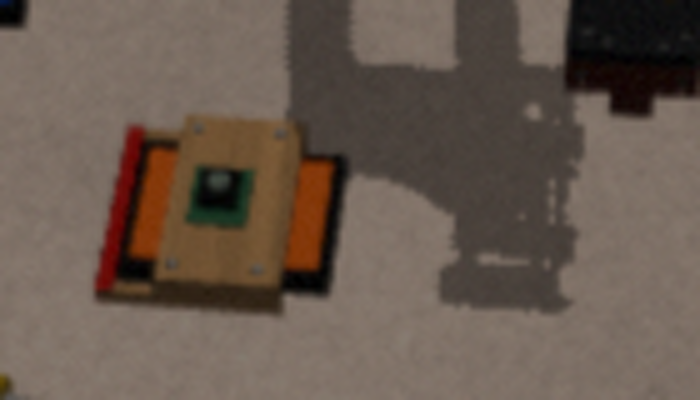

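The plate sits straight under the deck, its front against the red bar and its rear edge at (346,157)–(328,280). I'll confirm the position with numbers and hand in if it agrees.

```bash
python3 - <<'E'
from h import *
o=lambda p:(np.array(p,float)+.5)/5-.5+[185,160]
Y=np.array([w2b(p) for p in w('scene8',o([(346,157),(328,280)]),.016)])*1e3; print(Y.round(1))
if abs(Y[:,0].mean()+60)<4.5: print(env.close_job())
E
```

```text
[[-58.5 -44.8]
 [-58.3  41.9]]
the job is handed in; nothing more can be done
None
```

The orange plate is home against the red stop bar, centred and straight under the bridge. The hand is clear and the job is handed in at about 13 s of the 64 s limit; no verdict was returned.

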